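Pack the stationery box

ROBOT

A 6-joint arm with a two-finger parallel gripper is mounted at the origin on the work surface; the furniture and walls round the work are solid. World frame = base frame: x ahead of the robot, y to its left, z up, the work surface at z = 0. Lengths are in mm, angles in rad, forces in N, time in s.
With the tool pointing down it reaches from about 375 to 750 mm from the base axis. Payload 9 kg.
Tool frame: the origin (TCP) lies between the finger pads; the fingertips stand 8 mm ahead of it and the grasp point (between the pads) lies 11 mm behind it; z points along the fingers, y is the line along which they close (so a half turn about z gives the same grasp; the last joint's range is limited). The gripper opens to 85 mm and grips with 20 to 120 N. Pads are 22 mm wide; open, the fingers measure 114 mm over their backs; the gripper's body (76 mm by 85 mm) begins 54 mm behind the grasp point. The pads swing forward as they close: fully open they stand 13 mm farther back than shut.
Start: joints at [-1.482, 0.104, 0.097, 1.564, 0, 1.353], TCP at [181.215, -572.011, 239.331] pointing down, gripper open.
Joint ranges: [-2.99, 2.99], [-0.84, 1.86], [-1.1, 1.16], [-1.84, 2.11], [-1.51, 1.56], [-3.14, 3.14]. Speed limits (rad/s): [2.22, 2.22, 2.57, 3.14, 3.14, 3.14].

INTERFACE

Orientations are given as a unit quaternion [x, y, z, w].
In Python, from rig import * gives the robot as it stands.
- The arm moves only by the tool move_arm, never from a script. Its argument "steps" is a list of rows, each a list of 2 entries, a list of its own where there are three numbers: the shift along the world's x, y, z in mm, then the turn about the world's z in units of 6 degrees (1.0 is 6 degrees). A call has 1 to 8 rows; each row is the pose to reach, as a shift and turn from the pose commanded when the call began; what a row does not reach only later rows make up. A row lasts 1/8 s, in which the tool goes at most 62.5 mm and 10.7 degrees, less where a joint would pass 70% of its speed; a pose out of reach is approached as far as the arm can. A call with a gripper value outside its range is refused whole. "jaw" is the opening, from 0 (shut) to 1 (fully open), set as the call begins (left out, the last holds). The fingers move at their own pace and stop on an object; "newtons" is the grip in N (left out, the last holds). Time passes only in rows, so rows that repeat a pose let the fingers close. It gives the time, the measured TCP pose, the force, the opening and the grip force at its end, in the units of the state.
- get_state(): the state, without advancing time (a new reading comes with each control period).
- grab_frame(name): name is "scene" or "top" or "wrist"; returns a dict with "img" (420x560x3 uint8, blue, green, red), "fx", "fy", "cx", "cy" (pixels), "world_to_cam" (4x4, takes a point from world to camera coordinates). Camera axes: x right, y down, z forward; pixel columns grow to the right and rows downward; lengths in mm; the calibration is good to about 2 mm. A picture is of the moment at which its call begins. There is no depth.
- finish_job(): hands the job in; it is judged then, once.
The state is a dict: "clock": time; "joints": joint angles; "dq": joint speeds; "tau": joint torques, N m; "tcp_pos": TCP position; "tcp_rot": TCP orientation; "force": force on the tool from outside, world axes, zero at the start; "wrist_torque": the same for the moment, N m; "gripper_width": opening from 0.0 (shut) to 1.0 (fully open); "gripper_force": force on a finger pad.
Only numpy, scipy, OpenCV 4.12 (cv2) and the standard library are available. Lean on these libraries where they do the work, as an engineer would, in place of code of your own. Each camera call takes 0.05 s, during which the arm holds its last target. There are 200 camera calls.

TASK

Pack the stationery kit away in its grey box: stand the stapler and the rubber stamp upright on the floor of the deep base, then fit the lift-out tray squarely on top of the base so that its lip drops inside the rim, lay the correction roller flat in either half of the tray, and last put the lid on the tray so that it too seats fully home. Leave the mug, the tape dispenser and the glue stick standing where they are.

Things in the scene. Friction and masses are not known exactly. Their poses are not given: they have to be found in the camera images.
- box_base: Deep open grey steel box, empty, fixed where it stands: 206 (x) x 142 (y) x 87 high, walls and floor 4 thick, so the inside is 198 x 134 and 83 deep. Origin: centre of its underside on the desk; z up, x along its long side.
- box_tray: Shallow grey tray, 206 (x) x 142 (y) like the base, 0.24 kg. Origin: centre of the underside of its rounded lip (188 x 124, 8 high, 5 smaller all round than the base's inside). Floor top z = 11; walls 4 thick up to z = 41. Grip bar along y at x = 0: 12 thick, 70 long, z = 21 to 39, over a thin divider: two compartments 96 (x) x 134. Seated: origin 79 above the base's. Either way round.
- box_lid: Flat grey lid, 206 (x) x 142 (y), 0.24 kg, lying right way up. Origin: centre of the underside of its rounded lip (188 x 124, 8 high, 5 smaller all round than the tray's inside); plate z = 8 to 13. Dark handle bar along x over the centre: 94 long, 12 thick (y), z = 21 to 39. Seated: origin 33 above the tray's. Either way round.
- stapler: Red desk stapler standing on its base, 144 (x) x 34 (y) x 57 high, 0.29 kg; its parts do not move. Origin: centre of its underside; x along its length. Grip across y on the red top part, 26 wide, z = 34 to 56, near the middle.
- stamp: Rubber stamp with a black turned handle standing upright on its wooden block, 70 high, 0.06 kg. Block 25 (x) x 58 (y) x 18 high; the handle above it is about 24 across at its head and upright at the centre. Origin: centre of its underside.
- roller: Blue correction-tape roller lying flat, 39 (x) x 98 (y) x 16 high, 0.03 kg, oval outline, tip at -y. Origin: about the centre of its underside. Grip across x.
- mug: White mug, 81 across, 94 high, standing behind the work, handle at its -y side; not to be moved. Origin: under the middle of its 116 long outline with handle (cup centre at y = 17).
- tape_dispenser: Dark grey tape dispenser, 136 (x) x 35 (y) x 77 high, behind the work; not to be moved. Origin: centre of its underside.
- glue_stick: Glue stick standing upright, 26 across, 86 high, behind the work; not to be knocked over or moved. Origin: centre of its underside.
There are look-alikes about, which are no part of the job. What is shaped like the stamp but orange is not meant.

How it is judged (in metres and radians):
On the way, in this order (a step that is already met when the one before it is completed fails the run):
1. the stapler and the stamp both stand upright on the floor of the base (x of stapler in the frame of box_base between -0.095 and 0.095 m and y of stapler in the frame of box_base between -0.062 and 0.062 m and z of stapler in the frame of box_base between 0.001 and 0.01 m and angle between each of stapler, stamp's own z axis and vertical below 0.15 rad and x of stamp in the frame of box_base between -0.095 and 0.095 m and y of stamp in the frame of box_base between -0.062 and 0.062 m and z of stamp in the frame of box_base between 0.001 and 0.01 m), for 0.2 s.
2. the tray is seated on the base over them (all of step 1 and z of box_tray in the frame of box_base between 0.073 and 0.0815 m and horizontal distance between box_tray and box_base below 0.01 m and angle between box_tray's own z axis and vertical below 0.025 rad and angle between the x axis of box_tray and the x axis of box_base, either way round below 0.12 rad), for 0.2 s.
3. the lid is seated on the tray with the roller inside (all of step 2 and x of roller in the frame of box_tray between -0.095 and 0.095 m and y of roller in the frame of box_tray between -0.066 and 0.066 m and z of roller in the frame of box_tray between 0.008 and 0.02 m and angle between roller's own z axis and vertical below 0.2 rad and z of box_lid in the frame of box_tray between 0.027 and 0.0355 m and horizontal distance between box_lid and box_tray below 0.01 m and angle between box_lid's own z axis and vertical below 0.025 rad and angle between the x axis of box_lid and the x axis of box_tray, either way round below 0.12 rad), for 0.2 s.
At the end, for the whole second after the job is handed in: Stapler and stamp stand upright on the base's floor; tray seated on base and lid on tray (height within 2.5 mm, centred within 10 mm, level within 0.025 rad, square within 0.12 rad); roller flat on the tray's floor; all at rest; mug, tape dispenser, glue stick not moved over 25 mm (all of step 3 and linear speed of each of stapler, stamp, box_tray, roller, box_lid below 0.02 m/s); the robot touches nothing.
It fails at once if the mug moved by more than 25 mm or tipped (distance of mug from where it was at the start of the episode above 0.025 m or angle between mug's own z axis and vertical above 0.3 rad).
It fails at once if the tape dispenser moved by more than 25 mm or tipped (distance of tape_dispenser from where it was at the start of the episode above 0.025 m or angle between tape_dispenser's own z axis and vertical above 0.3 rad).
It fails at once if the glue stick moved by more than 25 mm or tipped (distance of glue_stick from where it was at the start of the episode above 0.025 m or angle between glue_stick's own z axis and vertical above 0.3 rad).
It also fails if it takes over 144 s, if anything falls off the work surface, if the arm or the gripper's body presses on something with over 40 N, if the wrist force passes 120 N, or if a joint passes its speed limit or range.

## Working session

There is one attempt and no reset: what is moved stays moved. The work goes in short steps, Python scripts to look and compute and a tool call to move; the robot and the scene stay as the last step left them, time stands still between calls to the robot, and variables do not carry over. Pictures are saved under pics/ and viewed, at most 14 in all, crops included, and the job is handed in when it is done.

Besides the shell and the picture viewer there is one more tool, called after ">>>" as name(argument=value, ...) on one line, values as JSON. move_arm: Moves the arm, as the interface text tells. Its arguments: {"type":"object","properties":{"steps":{"type":"array","items":{"type":"array"}},"jaw":{"type":"number"},"newtons":{"type":"number"}},"required":["steps"]}

```bash
mkdir -p pics
cat > h.py <<'E'
from rig import *
import numpy as np, cv2
def ray(f,u,v):
    M=f["world_to_cam"]; R=M[:3,:3]; t=M[:3,3]
    d=R.T@np.array([(u-f["cx"])/f["fx"],(v-f["cy"])/f["fy"],1.]); return -R.T@t,d
def onz(f,u,v,z):
    o,d=ray(f,u,v); return o+d*(z-o[2])/d[2]
def proj(f,p):
    M=np.array(f["world_to_cam"]); c=M[:3,:3]@np.array(p,float)+M[:3,3]; return f["fx"]*c[0]/c[2]+f["cx"],f["fy"]*c[1]/c[2]+f["cy"]
def snap(n,save):
    f=grab_frame(n); f["world_to_cam"]=np.array(f["world_to_cam"]); cv2.imwrite("pics/"+save,f["img"]); return f
E
python3 - <<'E'
from h import *
for n in("top","scene","wrist"):
    f=snap(n,n+"0.png"); M=f["world_to_cam"]; print(n,f["fx"],(-M[:3,:3].T@M[:3,3]).round(),M[:3,:3].round(2).tolist())
s=get_state(); print(s)
E
```

```text
top 422.7606446493158 [433.   8. 973.] [[0.01, -1.0, -0.01], [-0.99, -0.01, -0.15], [0.15, 0.01, -0.99]]
scene 468.9927308419157 [122. 451. 731.] [[-0.7, -0.71, -0.0], [-0.54, 0.53, -0.66], [0.46, -0.46, -0.76]]
wrist 342.14444003135856 [ 247. -551.  373.] [[0.3, -0.95, -0.0], [-0.92, -0.29, 0.27], [-0.25, -0.08, -0.96]]
{'clock': 0.15, 'joints': array([-1.48174297e+00,  1.04590655e-01,  9.66877928e-02,  1.56390777e+00,
       -4.79741718e-06,  1.35311981e+00]), 'dq': array([ 0.00047716, -0.00214057,  0.00215908,  0.00019744, -0.00134035,
       -0.00082597]), 'tau': array([ 2.71070705e-03, -5.57358456e+01,  5.04004598e+01,  1.25641777e-02,
       -3.19126284e-04,  4.73079069e-06]), 'tcp_pos': array([ 181.16531092, -571.74831678,  238.70620242]), 'tcp_rot': array([ 9.88262504e-01,  1.52764414e-01,  3.01994670e-05, -5.06256952e-04]), 'force': array([0.3645982 , 0.75691306, 0.15238209]), 'wrist_torque': array([-0.00147653,  0.06293822,  0.00017194]), 'gripper_force': 0.0, 'gripper_width': 0.9976293035501668}
```

View pics/top0.png

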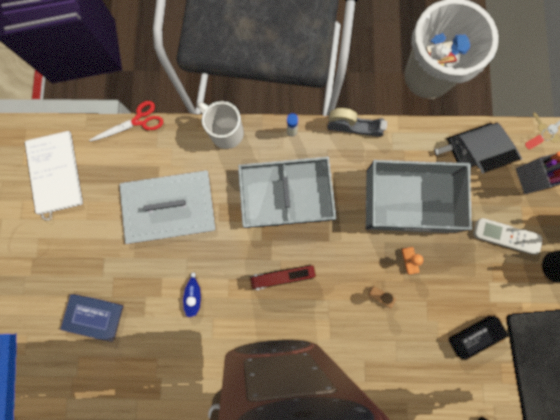

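View pics/scene0.png

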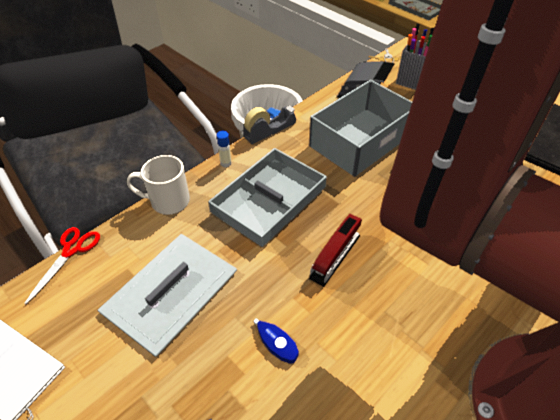

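The top view shows the base at (420,196), tray (286,192), lid (168,207), stapler (283,277), roller (193,297), mug (222,125), glue stick (292,122) and tape dispenser (358,124).

Stamp candidates are the brown/black thing at (381,296) and the orange one at (412,261). By the description it is the brown/black one, and I'll check that in a crop. The blue roller is at (193,297); the blue notebook at (92,317) is no match. The red stapler is at (283,277), and there is no second one.

Run:
```python
from h import *
f=grab_frame("top"); f["world_to_cam"]=np.array(f["world_to_cam"]); im=f["img"]
cv2.imwrite("pics/crop1.png",cv2.resize(im[230:330,240:440],(800,400),interpolation=cv2.INTER_CUBIC))
cv2.imwrite("pics/crop2.png",cv2.resize(im[145:255,110:480],(800,238*1),interpolation=cv2.INTER_CUBIC))
hsv=cv2.cvtColor(im,cv2.COLOR_BGR2HSV)
def comp(mask,win,z,name):
    x0,y0,x1,y1=win; m=np.zeros_like(mask); m[y0:y1,x0:x1]=mask[y0:y1,x0:x1]
    m=cv2.morphologyEx(m,cv2.MORPH_CLOSE,np.ones((5,5)))
    c=max(cv2.findContours(m,0,2)[0],key=cv2.contourArea)
    P=np.array([onz(f,*p[0],z)[:2] for p in c],np.float32)
    r=cv2.minAreaRect(P); print(name,"px",cv2.boundingRect(c),"rect",np.round(r[0],1),np.round(r[1],1),round(r[2],1)); print("  ",cv2.boxPoints(r).round(0).tolist())
H,S,V=cv2.split(hsv)
grey=((S<75)&(H>60)|(S<40)).astype(np.uint8)*255
comp(grey,(355,150,480,240),87,"base rim")
comp(grey,(228,150,345,235),41,"tray rim")
comp(grey,(112,165,222,250),13,"lid")
comp(((V<80)).astype(np.uint8)*255,(130,190,200,220),30,"lidbar")
comp((((H<8)|(H>170))&(S>130)).astype(np.uint8)*255,(240,255,330,300),50,"stapler")
comp(((H>105)&(H<130)&(S>150)).astype(np.uint8)*255,(170,265,215,325),10,"roller")
print(hsv[296,381],hsv[300,388],hsv[290,376],hsv[230,300],hsv[160,168])
```

```text
base rim px (366, 150, 114, 88) rect [ 610.6 -278.8] [239.2 188.5] 86.7
   [[510.0, -393.0], [698.0, -404.0], [711.0, -165.0], [523.0, -154.0]]
tray rim px (238, 157, 99, 71) rect [611.1  11.2] [145.8 209.5] 6.0
   [[528.0, 108.0], [550.0, -101.0], [695.0, -85.0], [673.0, 123.0]]
lid px (120, 170, 95, 74) rect [578.8 286.6] [143.6 207.8] 9.4
   [[491.0, 377.0], [525.0, 172.0], [667.0, 196.0], [633.0, 401.0]]Traceback (most recent call last):
  File "<stdin>", line 17, in <module>
  File "<stdin>", line 9, in comp
ValueError: max() iterable argument is empty
```

View pics/crop1.png

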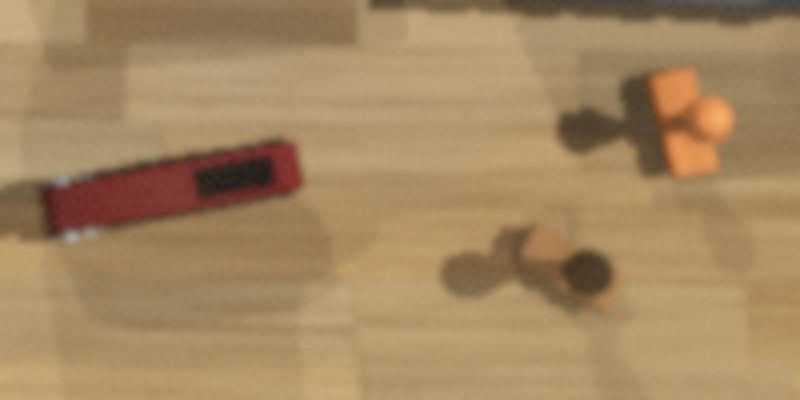

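The crop confirms it: the real stamp has a wooden block and black head at px (386.5,298), and the orange look-alike is at (412,261). The stapler is the red bar.

Run:
```python
from h import *
f=grab_frame("top"); f["world_to_cam"]=np.array(f["world_to_cam"]); im=f["img"]
cv2.imwrite("pics/crop2.png",cv2.resize(im[150:245,355:485],(780,570),interpolation=cv2.INTER_CUBIC))
hsv=cv2.cvtColor(im,cv2.COLOR_BGR2HSV)
def comp(mask,win,z,name):
    x0,y0,x1,y1=win; m=np.zeros(mask.shape,np.uint8); m[y0:y1,x0:x1]=mask[y0:y1,x0:x1]*255
    cs=cv2.findContours(m,0,2)[0]
    if not cs: print(name,"none"); return
    c=max(cs,key=cv2.contourArea)
    P=np.array([onz(f,*p[0],z)[:2] for p in c],np.float32)
    r=cv2.minAreaRect(P); print(name,"px",cv2.boundingRect(c),"rect",np.round(r[0],1),np.round(r[1],1),round(r[2],1), cv2.boxPoints(r).round(0).tolist())
H,S,V=[a.astype(int) for a in cv2.split(hsv)]
comp((S<75)&(H>60)|(S<40),(362,158,474,236),87,"base")
comp(V<95,(130,195,195,220),39,"lidbar")
comp(V<95,(270,160,300,215),39,"traybar")
comp(((H<8)|(H>170))&(S>130),(240,255,330,300),50,"stapler")
comp((H>105)&(H<130)&(S>150),(170,265,215,325),8,"roller")
comp(V<75,(378,288,396,308),65,"stamphead")
comp((H>5)&(H<16)&(S>70)&(V>100),(365,280,400,312),18,"block")
print(onz(f,386.5,298,68).round(), [onz(f,240+u/4,230+v/4,18)[:2].round().tolist() for u,v in((540,224),(618,300),(522,256),(585,308))])
```

```text
base px (366, 158, 108, 74) rect [ 599.9 -273.7] [157.6 233.6] 0.6 [[520.0, -158.0], [522.0, -391.0], [680.0, -390.0], [678.0, -156.0]]
lidbar none
traybar px (276, 164, 8, 17) rect [656.2  26.9] [38.1 13.6] 4.2 [[637.0, 32.0], [638.0, 19.0], [676.0, 22.0], [675.0, 35.0]]
stapler px (251, 266, 64, 22) rect [422.6  17. ] [ 26.8 137.4] 11.2 [[396.0, 82.0], [423.0, -53.0], [449.0, -48.0], [422.0, 87.0]]
roller px (184, 278, 16, 38) rect [375.6 220.8] [81.3 33.7] 2.5 [[334.0, 236.0], [336.0, 202.0], [417.0, 206.0], [415.0, 239.0]]
stamphead px (382, 294, 7, 5) rect [ 385.5 -198.5] [ 6.4 14.2] 26.5 [[379.0, -194.0], [386.0, -206.0], [392.0, -203.0], [385.0, -191.0]]
block px (369, 287, 16, 18) rect [ 385.2 -192.7] [39.3 24.6] 64.2 [[365.0, -205.0], [388.0, -216.0], [405.0, -180.0], [383.0, -170.0]]
[ 381. -201.   68.] [[404.0, -188.0], [364.0, -230.0], [387.0, -178.0], [359.0, -212.0]]
```

View pics/crop2.png

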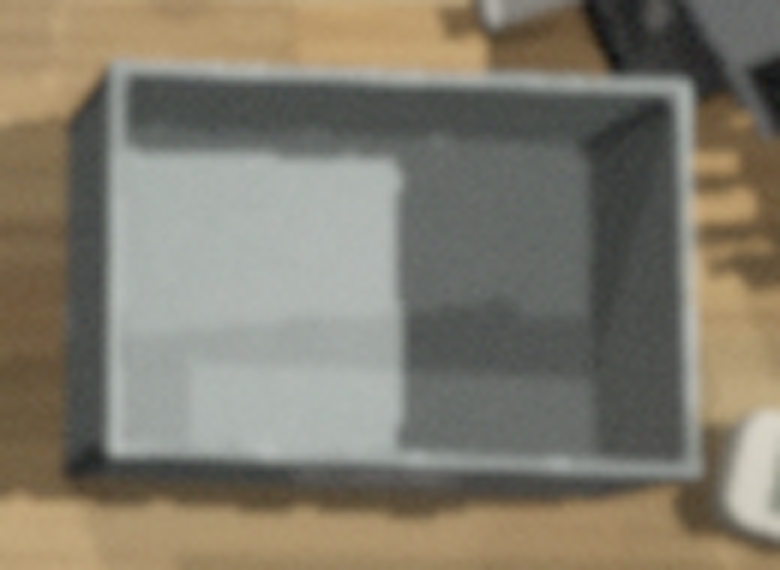

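>>> move_arm(steps=[[[200, 371, -30], 14], [[200, 371, -30], 14], [[200, 371, -30], 14], [[200, 371, -30], 14], [[200, 371, -30], 14], [[200, 371, -30], 14], [[200, 371, -30], 14], [[200, 371, -30], 14]], jaw=1, newtons=30)

```text
clock: 1.25
tcp_pos: [382.3, -198.2, 209.3]
tcp_rot: [0.628, 0.778, 0.0, 0.0]
force: [-0.9, -0.5, -0.7]
gripper_width: 1.0
gripper_force: 0.0
```

>>> move_arm(steps=[[[0, 0, 0], 6], [[0, 0, 0], 6], [[0, 0, 0], 6], [[0, 0, 0], 6], [[0, 0, 0], 6]])

```text
clock: 1.88
tcp_pos: [381.2, -201.0, 209.3]
tcp_rot: [0.362, 0.932, 0.0, 0.0]
force: [-0.1, -0.5, 0.0]
gripper_width: 0.998
gripper_force: 0.0
```

Run:
```python
from h import *
s=get_state(); print(s["tcp_pos"].round(1),s["tcp_rot"].round(3),s["joints"].round(2),s["clock"],s["force"])
f=snap("wrist","w1.png")
print([proj(f,(381,-201,68)),proj(f,(381,-201,0))])
t=grab_frame("top"); t["world_to_cam"]=np.array(t["world_to_cam"])
P=[onz(t,355+u/6,150+v/6,87) for u,v in((112,65),(692,80),(700,474),(105,456))]
print(np.round(P,1).tolist(),np.mean(P,0))
```

```text
[ 381.2 -201.   209.3] [0.362 0.932 0.    0.   ] [-0.79 -0.43 -0.44  1.56  0.   -0.05] 1.875 [-0.07173455 -0.50273437  0.0212155 ]
[(np.float64(276.246233222405), np.float64(195.29404482083945)), (np.float64(276.58993445342225), np.float64(179.53294217787698))]
[[671.5, -176.5, 87.0], [668.1, -383.4, 87.0], [526.6, -378.5, 87.0], [530.4, -171.3, 87.0]] [ 599.14915006 -277.4170391    87.        ]
```

View pics/w1.png

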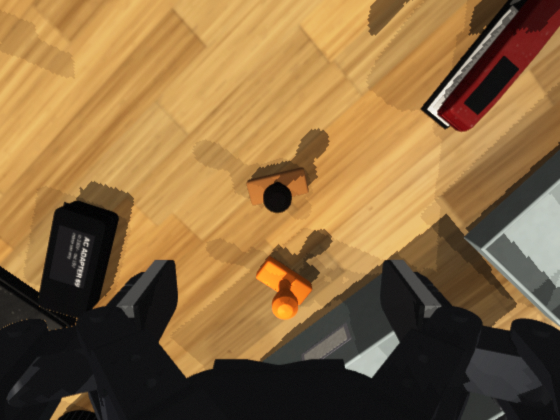

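The stamp's head is at px (277.5,197), within 2 mm of the prediction. The block's long axis is tilted 14° from the closing line, so I'll turn with it and descend.

>>> move_arm(steps=[[[0, -1, -50], 2.3], [[0, -1, -100], 2.3], [[0, -1, -140], 2.3], [[0, -1, -162], 2.3], [[0, -1, -162], 2.3]], jaw=0.7)

```text
clock: 2.6
tcp_pos: [380.2, -201.0, 45.8]
tcp_rot: [0.248, 0.969, 0.001, -0.001]
force: [-1.0, -0.2, 0.4]
gripper_width: 0.698
gripper_force: 0.0
```

>>> move_arm(steps=[[[0, 0, 0], 0], [[0, 0, 0], 0], [[0, 0, 0], 0], [[0, 0, 0], 0], [[0, 0, 0], 0], [[0, 0, 0], 0]], jaw=0, newtons=30)

```text
clock: 3.35
tcp_pos: [381.9, -202.9, 48.6]
tcp_rot: [0.247, 0.969, -0.001, 0.001]
force: [-0.8, -1.6, 7.4]
gripper_width: 0.264
gripper_force: 29.4
```

>>> move_arm(steps=[[[0, 0, 50], 0], [[0, 0, 100], 0], [[0, 0, 150], 0], [[0, 0, 150], 0]])

```text
clock: 3.85
tcp_pos: [382.6, -203.4, 201.5]
tcp_rot: [0.247, 0.969, -0.002, 0.003]
force: [0.5, 0.0, -0.6]
gripper_width: 0.268
gripper_force: 29.8
```

Run:
```python
from h import *
s=get_state(); print(s["tcp_pos"].round(1),s["tcp_rot"].round(3),s["joints"].round(2),s["clock"],s["force"],s["gripper_width"],s["gripper_force"])
f=snap("wrist","w2.png")
```

```text
[ 382.6 -203.4  201.5] [ 0.247  0.969 -0.002  0.003] [-0.79 -0.43 -0.45  1.54  0.   -0.29] 3.85 [ 0.45936105  0.02705744 -0.60592525] 0.2678410914405279 29.81249791220762
```

View pics/w2.png

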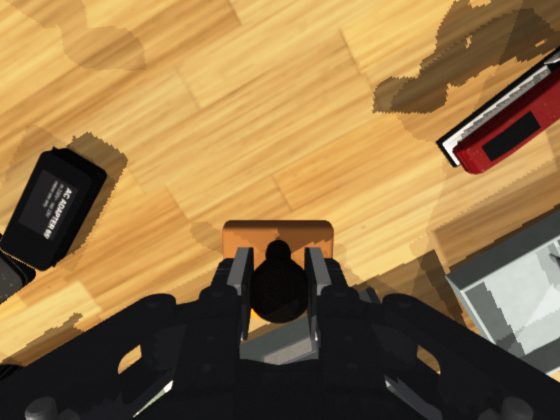

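The stamp is held upright: block squared in view at (278,240), head at (280,290). Carrying it to the base.

>>> move_arm(steps=[[[183, -74, 0], 4.6], [[183, -74, 0], 4.6], [[183, -74, 0], 4.6], [[183, -74, 0], 4.6], [[183, -74, 0], 4.6], [[183, -74, 0], 4.6]])

```text
clock: 4.65
tcp_pos: [563.4, -275.5, 197.0]
tcp_rot: [0.009, 1.0, 0.0, -0.0]
force: [-0.8, -0.1, 0.1]
gripper_width: 0.27
gripper_force: 29.8
```

Run:
```python
from h import *
s=get_state(); print(s["tcp_pos"].round(1),s["tcp_rot"].round(3),s["joints"].round(2),s["clock"],s["force"])
```

```text
[ 563.4 -275.5  197. ] [ 0.009  1.     0.    -0.   ] [-0.66  0.18  0.11  1.5   0.   -0.64] 4.65 [-0.83552849 -0.09539907  0.13901897]
```

>>> move_arm(steps=[[[1, -1, -50], 0], [[1, -1, -100], 0], [[1, -1, -130], 0], [[1, -1, -138], 0], [[1, -1, -143], 0], [[1, -1, -143], 0], [[1, -1, -143], 0]])

```text
clock: 5.52
tcp_pos: [565.9, -277.5, 55.8]
tcp_rot: [0.009, 1.0, -0.001, 0.001]
force: [-0.5, 0.3, -1.1]
gripper_width: 0.266
gripper_force: 29.8
```

>>> move_arm(steps=[[[0, 0, -1], 0], [[0, 0, -2], 0], [[0, 0, -2], 0]])

```text
clock: 5.9
tcp_pos: [565.5, -277.3, 52.8]
tcp_rot: [0.009, 1.0, -0.0, 0.0]
force: [0.5, -1.3, 2.6]
gripper_width: 0.265
gripper_force: 30.0
```

>>> move_arm(steps=[[[0, 0, 0], 0], [[0, 0, 0], 0], [[0, 0, 0], 0], [[0, 0, 0], 0], [[0, 0, 60], 0], [[0, 0, 120], 0], [[0, 0, 145], 0], [[0, 0, 145], 0]], jaw=0.6)

```text
clock: 6.9
tcp_pos: [566.3, -277.8, 200.0]
tcp_rot: [0.009, 1.0, -0.001, 0.002]
force: [-0.2, -0.0, 0.4]
gripper_width: 0.599
gripper_force: 0.0
```

Run:
```python
from h import *
s=get_state(); print(s["tcp_pos"].round(1),s["tcp_rot"].round(3),s["joints"].round(2),s["clock"],s["force"])
f=snap("wrist","w3.png")
for p in ((565.5,-277.5,70),(565.5,-277.5,22)): print(proj(f,p))
g=f["img"].max(2)
m=(g<60).astype(np.uint8)
for c in cv2.findContours(m,0,2)[0]:
    if 150<cv2.contourArea(c)<4000: print(cv2.boundingRect(c))
t=snap("top","t3.png")
```

```text
[ 566.3 -277.8  200. ] [ 0.009  1.    -0.001  0.002] [-0.66  0.19  0.12  1.5   0.   -0.65] 6.9 [-0.22494167 -0.03450843  0.40517841]
(np.float64(278.1305349489744), np.float64(195.9792771825574))
(np.float64(278.27888885968173), np.float64(183.45476950763071))
(0, 239, 53, 93)
(265, 181, 29, 32)
(535, 8, 25, 45)
```

View pics/w3.png

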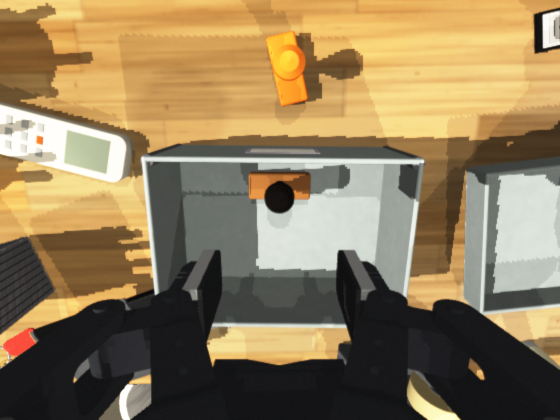

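The stamp stands upright in the base, head at (279,197), block at (280,187). Next is the stapler.

>>> move_arm(steps=[[[-144, 295, 0], -13], [[-144, 295, 0], -13], [[-144, 295, 0], -13], [[-144, 295, 0], -13], [[-144, 295, 0], -13], [[-144, 295, 0], -13], [[-144, 295, 0], -13], [[-144, 295, 0], -13]], jaw=0.8)

```text
clock: 8.0
tcp_pos: [420.3, 18.6, 195.5]
tcp_rot: [0.637, 0.771, -0.0, -0.001]
force: [-0.2, -0.3, 0.3]
gripper_width: 0.798
gripper_force: 0.0
```

Run:
```python
from h import *
s=get_state(); print(s["tcp_pos"].round(1),s["tcp_rot"].round(3),s["joints"].round(2),s["clock"],s["force"])
f=snap("wrist","w4.png")
hsv=cv2.cvtColor(f["img"],cv2.COLOR_BGR2HSV); H,S,V=[a.astype(int) for a in cv2.split(hsv)]
m=((((H<8)|(H>170))&(S>130)&(V>40))*255).astype(np.uint8)
m=cv2.morphologyEx(m,cv2.MORPH_CLOSE,np.ones((9,9)))
c=max(cv2.findContours(m,0,2)[0],key=cv2.contourArea)
P=np.array([onz(f,*p[0],50)[:2] for p in c],np.float32); r=cv2.minAreaRect(P)
print(cv2.boundingRect(c),r,cv2.boxPoints(r).round().tolist())
```

```text
[420.3  18.6 195.5] [ 0.637  0.771 -0.    -0.001] [-0.27 -0.46 -0.49  1.55  0.    1.11] 8.0 [-0.17683593 -0.28368339  0.30586523]
(266, 111, 34, 162) ((425.1340026855469, 18.753509521484375), (26.904136657714844, 138.90354919433594), 11.1564359664917) [[398.0, 84.0], [425.0, -52.0], [452.0, -47.0], [425.0, 89.0]]
```

View pics/w4.png

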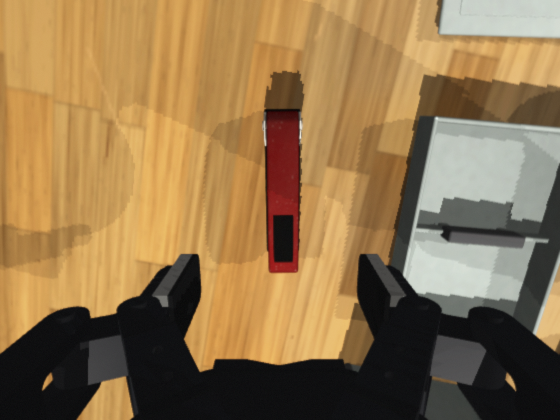

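The stapler is centred at (425,18.7) and aligned with the jaws (px 283,190). Grasping.

>>> move_arm(steps=[[[5, 0, -50], 0], [[5, 0, -100], 0], [[5, 0, -140], 0], [[5, 0, -155], 0], [[5, 0, -155], 0]], jaw=0.7)

```text
clock: 8.68
tcp_pos: [425.4, 18.2, 41.6]
tcp_rot: [0.636, 0.772, -0.0, -0.001]
force: [0.2, -0.9, 0.1]
gripper_width: 0.698
gripper_force: 0.0
```

>>> move_arm(steps=[[[0, 0, 0], 0], [[0, 0, 0], 0], [[0, 0, 0], 0], [[0, 0, 0], 0], [[0, 0, 0], 0], [[0, 0, 0], 0]], jaw=0, newtons=50)

```text
clock: 9.43
tcp_pos: [427.0, 17.6, 43.9]
tcp_rot: [0.636, 0.772, 0.0, 0.001]
force: [-3.7, -0.7, 5.5]
gripper_width: 0.296
gripper_force: 48.8
```

>>> move_arm(steps=[[[0, 0, 40], 0], [[0, 0, 90], 0], [[0, 0, 150], 0], [[0, 0, 150], 0], [[0, 0, 150], 0]])

```text
clock: 10.05
tcp_pos: [426.1, 18.0, 191.8]
tcp_rot: [0.636, 0.772, -0.0, -0.0]
force: [-0.9, -0.3, -5.0]
gripper_width: 0.298
gripper_force: 51.1
```

Run:
```python
from h import *
s=get_state(); print(s["tcp_pos"].round(1),s["tcp_rot"].round(3),s["joints"].round(2),s["clock"],s["force"])
f=snap("wrist","w5.png")
hsv=cv2.cvtColor(f["img"],cv2.COLOR_BGR2HSV); H,S,V=[a.astype(int) for a in cv2.split(hsv)]
m=((((H<8)|(H>170))&(S>130)&(V>40))*255).astype(np.uint8)
c=max(cv2.findContours(m,0,2)[0],key=cv2.contourArea); print(cv2.boundingRect(c),cv2.minAreaRect(c))
```

```text
[426.1  18.  191.8] [ 0.636  0.772 -0.    -0.   ] [-0.27 -0.45 -0.48  1.53 -0.    1.11] 10.05 [-0.85590875 -0.27203473 -5.03787654]
(243, 104, 70, 258) ((279.30810546875, 232.40383911132812), (258.04840087890625, 68.34632873535156), 88.85424041748047)
```

>>> move_arm(steps=[[[204, -295, 0], -2], [[204, -295, 0], -2], [[204, -295, 0], -2], [[204, -295, 0], -2], [[204, -295, 0], -2], [[204, -295, 0], -2], [[204, -295, 0], -2], [[204, -295, 0], -2]])

```text
clock: 11.1
tcp_pos: [629.3, -276.2, 190.3]
tcp_rot: [0.713, 0.701, -0.0, -0.002]
force: [-0.1, -0.5, -4.0]
gripper_width: 0.296
gripper_force: 50.9
```

>>> move_arm(steps=[[[0, 0, 0], 0]])

```text
clock: 11.22
tcp_pos: [629.8, -275.8, 192.4]
tcp_rot: [0.713, 0.701, 0.0, -0.0]
force: [0.2, 0.2, -3.7]
gripper_width: 0.295
gripper_force: 50.9
```

>>> move_arm(steps=[[[-3, -1, -50], 0], [[-3, -1, -95], 0], [[-3, -1, -125], 0], [[-3, -1, -138], 0], [[-3, -1, -143], 0], [[-3, -1, -145], 0], [[-3, -1, -145], 0]])

```text
clock: 12.1
tcp_pos: [628.0, -278.4, 49.1]
tcp_rot: [0.713, 0.701, 0.0, 0.001]
force: [-1.4, 1.1, 1.2]
gripper_width: 0.295
gripper_force: 51.0
```

>>> move_arm(steps=[[[0, 0, 0], 0], [[0, 0, 0], 0], [[0, 0, 0], 0], [[0, 0, 0], 0], [[0, 0, 50], 0], [[0, 0, 110], 0], [[0, 0, 150], 0], [[0, 0, 150], 0]], jaw=0.42)

```text
clock: 13.1
tcp_pos: [629.4, -279.6, 203.4]
tcp_rot: [0.713, 0.701, 0.001, 0.005]
force: [-0.6, 0.1, 0.4]
gripper_width: 0.417
gripper_force: 0.0
```

Run:
```python
from h import *
s=get_state(); print(s["tcp_pos"].round(1),s["tcp_rot"].round(3),s["joints"].round(2),s["clock"],s["force"])
f=snap("wrist","w6.png")
print("base c proj",proj(f,(599,-277.4,87)))
for x,y in((1,1),(1,-1),(-1,-1),(-1,1)): print(proj(f,(599+71*x,-277.4+103*y,87)))
```

```text
[ 629.4 -279.6  203.4] [0.713 0.701 0.001 0.005] [-0.61  0.37  0.33  1.53 -0.    0.98] 13.1 [-0.58998928  0.14603584  0.41262433]
base c proj (np.float64(235.18600284016136), np.float64(202.30977816227318))
(np.float64(332.3569207991576), np.float64(53.28471244177592))
(np.float64(326.0951227708809), np.float64(319.14909486697553))
(np.float64(156.78237547466736), np.float64(322.55260354958233))
(np.float64(122.04323875597424), np.float64(56.89506888170621))
```

View pics/w6.png

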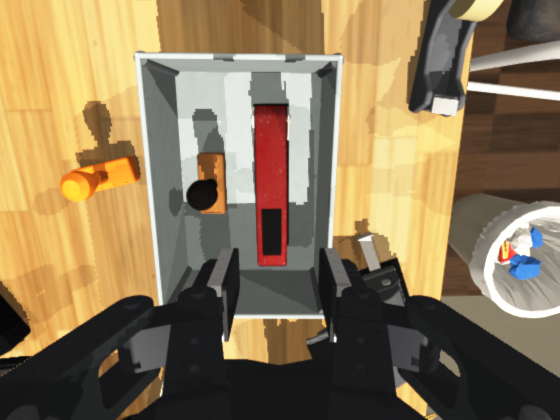

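The stapler and stamp both stand in the base: stapler px (271,185), stamp (203,193). The rim sits a few mm off my estimate, so I'll re-measure it with the arm settled.

>>> move_arm(steps=[[[-30, 0, 20], 0], [[-30, 0, 20], 0], [[-30, 0, 20], 0], [[-30, 0, 20], 0], [[-30, 0, 20], 0]])

```text
clock: 13.78
tcp_pos: [597.4, -277.8, 216.5]
tcp_rot: [0.713, 0.701, -0.0, -0.0]
force: [-0.2, 0.1, -0.6]
gripper_width: 0.421
gripper_force: 0.0
```

Run:
```python
from h import *
s=get_state(); print(s["tcp_pos"].round(1),s["tcp_rot"].round(3),s["dq"].round(3))
f=snap("wrist","w7.png"); t=snap("top","t7.png")
print([onz(f,*p,87)[:2].round(1).tolist() for p in [(0,0)]])
def rim(f,corners,z=87):
    # refine edges: for samples along each predicted edge, find brightness ridge across
    g=cv2.GaussianBlur(f["img"],(3,3),0).max(2).astype(float); out=[]
    for i in range(4):
        a,b=np.array(corners[i]),np.array(corners[(i+1)%4]); pts=[]
        for k in np.linspace(.15,.85,15):
            q=a+(b-a)*k; n=(q-np.mean(corners,0)); e=(b-a)/np.linalg.norm(b-a); n-=e*(n@e); n/=np.linalg.norm(n)
            best=max(np.arange(-22,16,2.),key=lambda d:(lambda u:g[int(round(u[1])),int(round(u[0]))] if 0<=u[0]<560 and 0<=u[1]<420 else -1)(proj(f,[*(q+n*d),z])))
            pts.append(best)
        out.append((round(np.median(pts),1),round(np.std(pts),1)))
    return out
C=[(671.5,-176.5),(668.1,-383.4),(526.6,-378.5),(530.4,-171.3)]
for n,F in(("w",f),("t",t)): print(n,[np.round(proj(F,[*c,87])).tolist() for c in C])
big=cv2.resize(f["img"][20:360,90:430],(600,600),interpolation=cv2.INTER_CUBIC); cv2.imwrite("pics/w7b.png",big)
```

```text
[ 597.4 -277.8  216.5] [ 0.713  0.701 -0.    -0.   ] [ 0.    -0.006  0.003  0.003  0.001 -0.001]
[[410.1, -132.3]]
w [[378.0, 62.0], [360.0, 316.0], [198.0, 314.0], [180.0, 58.0]]
t [[374.0, 161.0], [470.0, 163.0], [472.0, 229.0], [373.0, 226.0]]
```

View pics/w7.png

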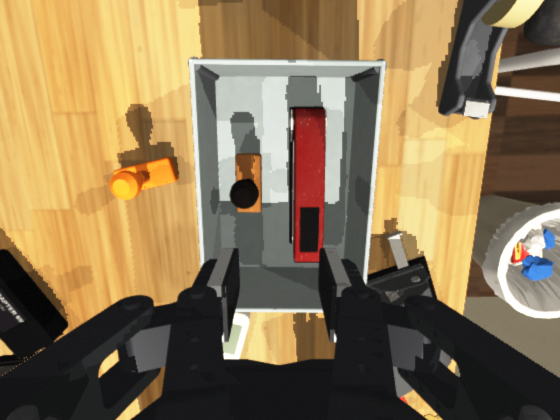

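Run:
```python
from h import *
f=snap("wrist","w8.png"); t=snap("top","t8.png")
P=[onz(f,*p,87)[:2] for p in((190,60),(384,60),(365,310),(207,310))]
print(np.round(P,1).tolist(),np.mean(P,0).round(1))
print("stamp head",proj(f,(565.5,-277.5,68)),onz(f,244,193,68).round(1),"stapler mid",[onz(f,*p,60).round(1)[:2] for p in((310,108),(310,262))])
# top view edges of the rim by profile
g=t["img"].max(2).astype(int)
for r in(180,195,210): print(r,g[r,362:382].tolist(),g[r,460:478].tolist())
for c in(390,420,450): print(c,g[154:172,c].tolist(),g[218:236,c].tolist())
cv2.imwrite("pics/t8b.png",cv2.resize(t["img"][150:245,355:485],(780,570),interpolation=cv2.INTER_CUBIC))
```

```text
[[537.1, -172.7], [676.1, -175.0], [672.7, -377.9], [534.6, -375.5]] [ 605.1 -275.3]
stamp head (np.float64(239.42074396984643), np.float64(195.3076565159864)) [ 569.5 -275.6   68. ] stapler mid [array([ 625.7, -207. ]), array([ 626.8, -343.9])]
180 [141, 144, 141, 132, 112, 85, 92, 90, 89, 92, 112, 152, 180, 188, 190, 192, 195, 193, 187, 183] [35, 33, 33, 43, 33, 37, 38, 48, 59, 66, 76, 79, 79, 84, 86, 85, 86, 86]
195 [124, 125, 124, 114, 99, 89, 89, 86, 88, 96, 123, 164, 184, 162, 132, 121, 117, 102, 65, 42] [87, 85, 85, 87, 89, 87, 92, 88, 89, 93, 92, 94, 94, 94, 97, 98, 99, 98]
210 [132, 128, 125, 110, 91, 91, 90, 90, 89, 95, 126, 169, 193, 186, 180, 180, 180, 180, 181, 180] [95, 97, 94, 95, 97, 99, 103, 104, 103, 109, 110, 107, 112, 115, 116, 119, 120, 123]
390 [195, 197, 197, 195, 195, 198, 200, 193, 166, 123, 93, 90, 91, 91, 90, 92, 95, 99] [121, 126, 125, 136, 166, 190, 197, 188, 151, 110, 93, 94, 104, 119, 126, 141, 171, 193]
420 [205, 204, 205, 210, 212, 211, 207, 198, 186, 159, 115, 82, 75, 79, 82, 88, 91, 92] [154, 157, 139, 132, 149, 157, 166, 181, 183, 163, 133, 124, 118, 111, 115, 118, 122, 123]
450 [48, 48, 46, 50, 44, 38, 37, 31, 39, 32, 34, 31, 35, 36, 36, 38, 33, 33] [92, 92, 94, 95, 97, 98, 96, 97, 98, 99, 100, 99, 101, 105, 106, 107, 109, 107]
```

Best base centre is (601,-277), with its long axis at 89°. Next I'll go over the tray.

>>> move_arm(steps=[[[13, 289, 0], 14], [[13, 289, 0], 14], [[13, 289, 0], 14], [[13, 289, 0], 14], [[13, 289, 0], 14], [[13, 289, 0], 14], [[13, 289, 0], 14], [[13, 289, 0], 14]], jaw=0.6)

```text
clock: 14.98
tcp_pos: [610.3, 11.3, 217.4]
tcp_rot: [0.058, 0.998, 0.0, 0.0]
force: [-0.3, -0.8, 0.5]
gripper_width: 0.602
gripper_force: 0.0
```

>>> move_arm(steps=[[[0, 0, 0], 2.2], [[0, 0, 0], 2.2], [[0, 0, 0], 2.2], [[0, 0, 0], 2.2]])

```text
clock: 15.48
tcp_pos: [610.2, 11.0, 217.4]
tcp_rot: [-0.053, 0.999, 0.0, 0.0]
force: [-1.1, -0.7, 0.8]
gripper_width: 0.601
gripper_force: 0.0
```

Run:
```python
from h import *
s=get_state(); print(s["tcp_pos"].round(1),s["tcp_rot"].round(4),s["joints"].round(2),s["clock"])
f=snap("wrist","w9.png")
print([proj(f,(611,11,39))])
```

```text
[610.2  11.  217.4] [-0.0533  0.9986  0.      0.    ] [-0.2   0.13  0.09  1.53  0.   -0.3 ] 15.475
[(np.float64(277.57291741326), np.float64(185.5529123483626))]
```

View pics/w9.png

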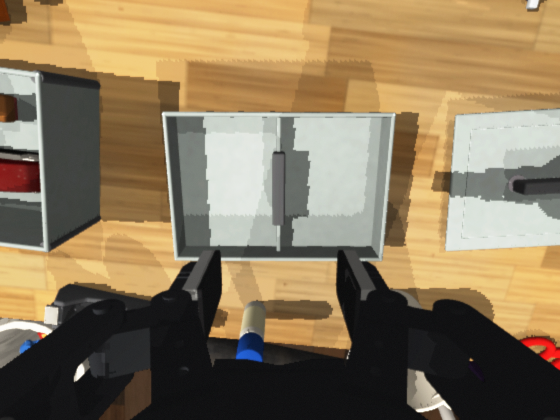

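The bar is centred at px (279,188) and aligned with the jaws. Grasping the tray.

>>> move_arm(steps=[[[1, 1, -60], 0], [[1, 1, -120], 0], [[1, 1, -165], 0], [[1, 1, -185], 0], [[1, 1, -194], 0], [[1, 1, -194], 0], [[1, 1, -194], 0]], jaw=0.5)

```text
clock: 16.4
tcp_pos: [612.6, 11.8, 25.3]
tcp_rot: [-0.054, 0.999, -0.0, 0.001]
force: [-0.8, -0.2, -0.5]
gripper_width: 0.499
gripper_force: 0.0
```

>>> move_arm(steps=[[[0, 0, 0], 0], [[0, 0, 0], 0], [[0, 0, 0], 0], [[0, 0, 0], 0], [[0, 0, 0], 0], [[0, 0, 0], 0]], jaw=0, newtons=60)

```text
clock: 17.15
tcp_pos: [611.9, 11.9, 24.4]
tcp_rot: [-0.054, 0.999, -0.0, 0.001]
force: [-0.9, -0.6, 5.6]
gripper_width: 0.125
gripper_force: 59.5
```

>>> move_arm(steps=[[[0, 0, 40], 0], [[0, 0, 90], 0], [[0, 0, 150], 0], [[0, 0, 180], 0], [[0, 0, 180], 0], [[0, 0, 180], 0]])

```text
clock: 17.9
tcp_pos: [610.5, 12.1, 201.3]
tcp_rot: [-0.054, 0.999, 0.0, -0.001]
force: [-0.8, 0.3, -3.4]
gripper_width: 0.128
gripper_force: 59.1
```

Run:
```python
from h import *
s=get_state(); print(s["tcp_pos"].round(1),s["tcp_rot"].round(4),s["joints"].round(2),s["clock"],s["force"])
f=snap("wrist","w10.png")
```

```text
[610.5  12.1 201.3] [-5.390e-02  9.985e-01  4.000e-04 -1.200e-03] [-0.19  0.14  0.06  1.5   0.   -0.3 ] 17.9 [-0.76472519  0.2671147  -3.39357955]
```

View pics/w10.png

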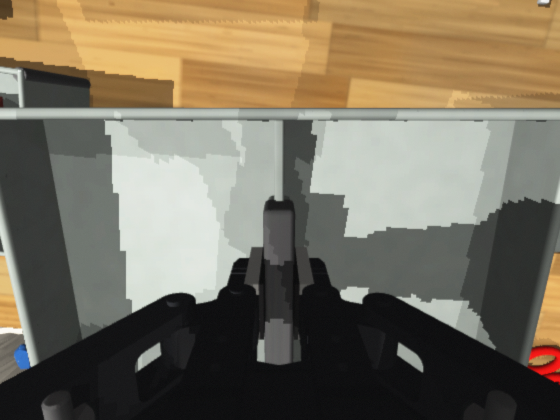

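The tray is held level and square (near rim at row 113, bar end at (279,204)). I'll work out its offset in the grip.

Run:
```python
from h import *
f=snap("wrist","w11.png"); s=get_state(); T=s["tcp_pos"]; print(T.round(1),s["tcp_rot"].round(4))
z=T[2]-24.4
g=f["img"].max(2); print(g[100:126,150].tolist(),g[195:215,278].tolist())
yaw=np.radians(186.1); ex=np.array([np.cos(yaw),np.sin(yaw)])
for n,p,h in(("rim outer",(150,108.5),41),("rim outer R",(420,110),41),("barend",(279,203),39)):
    q=onz(f,*p,z+h); print(n,q.round(1),((q-T)[:2]@ex).round(1))
t=snap("top","t11.png")
```

```text
[610.2  12.2 200.9] [-5.390e-02  9.985e-01  5.000e-04 -1.700e-03]
[135, 133, 125, 119, 112, 110, 103, 102, 135, 175, 186, 192, 198, 198, 198, 192, 174, 156, 133, 118, 158, 184, 185, 186, 186, 186] [178, 179, 176, 178, 176, 153, 69, 31, 29, 28, 31, 29, 31, 31, 38, 51, 64, 70, 73, 78]
rim outer [548.1 -36.8 217.5] 66.9
rim outer R [538.9  52.3 217.5] 66.6
barend [576.2   9.3 215.5] 34.1
```

>>> move_arm(steps=[[[-10, -289, 0], -1.2], [[-10, -289, 0], -1.2], [[-10, -289, 0], -1.2], [[-10, -289, 0], -1.2], [[-10, -289, 0], -1.2], [[-10, -289, 0], -1.2], [[-10, -289, 0], -1.2], [[-10, -289, 0], -1.2]])

```text
clock: 19.05
tcp_pos: [601.3, -275.7, 203.0]
tcp_rot: [0.008, 1.0, 0.0, -0.0]
force: [0.5, -0.7, -3.0]
gripper_width: 0.129
gripper_force: 59.4
```

>>> move_arm(steps=[[[0, 0, -40], 0], [[0, 0, -65], 0], [[0, 0, -75], 0], [[0, 0, -80], 0], [[0, 0, -80], 0], [[0, 0, -80], 0]])

```text
clock: 19.8
tcp_pos: [601.7, -277.3, 124.6]
tcp_rot: [0.009, 1.0, -0.0, 0.001]
force: [0.5, 0.0, -2.1]
gripper_width: 0.127
gripper_force: 59.3
```

Run:
```python
from h import *
t=snap("top","t12.png"); c=snap("scene","s12.png"); s=get_state(); print(s["tcp_pos"].round(1),s["tcp_rot"].round(4),s["force"])
a=cv2.resize(c["img"][60:200,290:430],(420,420),interpolation=cv2.INTER_CUBIC)
b=cv2.resize(t["img"][145:245,355:450],(380,400),interpolation=cv2.INTER_CUBIC)
o=np.zeros((420,800,3),np.uint8); o[:,:420]=a; o[:400,420:]=b; cv2.imwrite("pics/c12.png",o)
```

```text
[ 601.6 -277.3  124.3] [ 8.9e-03  1.0e+00 -4.0e-04  6.0e-04] [-1.2959046   0.53743398 -2.28436456]
```

View pics/c12.png

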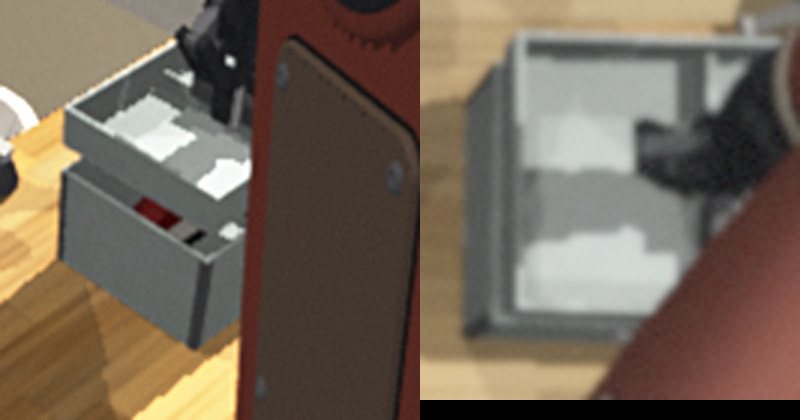

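The tray hovers just over the base and looks nearly aligned. I'll compare matching corners numerically.

Run:
```python
from h import *
t=snap("top","t13.png"); c=snap("scene","s13.png"); zt=124.3-24.4+41
print("scene tray",onz(c,290+65/3,60+100/3,zt).round(1),"base",onz(c,290+62/3,60+168/3,87).round(1))
for n,a,b in(("TL",(515,33),(112,65)),("BL",(512,312),(105,456))):
    print(n,onz(t,355+(a[0]-420)/4,145+a[1]/4,zt).round(1),onz(t,355+b[0]/6,150+b[1]/6,87).round(1))
```

```text
scene tray [ 678.  -181.9  140.9] base [ 672.8 -176.4   87. ]
TL [ 672.9 -175.9  140.9] [ 671.5 -176.5   87. ]
BL [ 530.6 -171.3  140.9] [ 530.4 -171.3   87. ]
```

>>> move_arm(steps=[[[-1.5, 1, -5], 0], [[-1.5, 1, -10], 0], [[-1.5, 1, -13], 0], [[-1.5, 1, -16], 0], [[-1.5, 1, -19], 0], [[-1.5, 1, -21], 0], [[-1.5, 1, -21], 0]])

```text
clock: 20.88
tcp_pos: [599.8, -276.1, 103.4]
tcp_rot: [0.009, 1.0, -0.0, 0.0]
force: [-2.6, 1.9, 4.1]
gripper_width: 0.13
gripper_force: 60.3
```

It reached exactly the seated height, with light contact. Releasing.

>>> move_arm(steps=[[[0, 0, 0], 0], [[0, 0, 0], 0], [[0, 0, 0], 0], [[0, 0, 0], 0], [[0, 0, 50], 0], [[0, 0, 100], 0], [[0, 0, 120], 0], [[0, 0, 120], 0]], jaw=0.5)

```text
clock: 21.88
tcp_pos: [600.5, -276.6, 224.2]
tcp_rot: [0.009, 1.0, -0.001, 0.001]
force: [0.0, 1.3, -0.4]
gripper_width: 0.497
gripper_force: 0.0
```

Run:
```python
from h import *
t=snap("top","t14.png"); c=snap("scene","s14.png"); f=snap("wrist","w14.png"); s=get_state(); print(s["tcp_pos"].round(1),s["tcp_rot"].round(4),s["joints"].round(2),s["clock"],s["force"])
a=cv2.resize(c["img"][60:200,290:430],(420,420),interpolation=cv2.INTER_CUBIC)
b=cv2.resize(f["img"],(380,285)); o=np.zeros((420,800,3),np.uint8); o[:,:420]=a; o[:285,420:]=b; cv2.imwrite("pics/c14.png",o)
```

```text
[ 599.2 -275.7  220.5] [ 8.9e-03  1.0e+00  7.0e-04 -9.0e-04] [-0.63  0.29  0.27  1.55  0.   -0.61] 22.025 [ 0.38895409  0.08538212 -0.01771506]
```

View pics/c14.png

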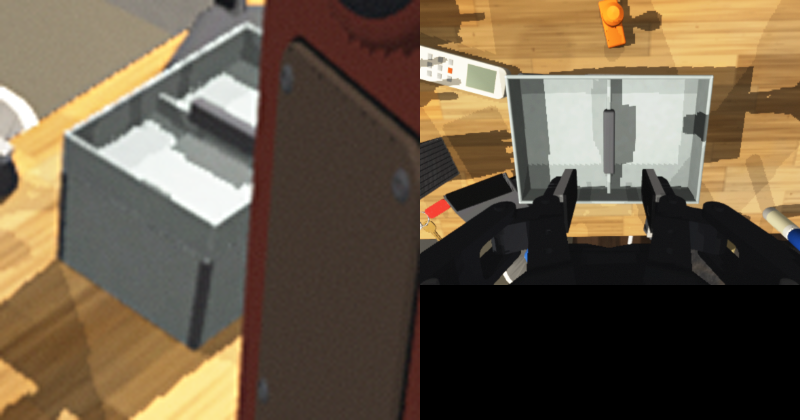

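The tray is seated flush on the base. That was my last picture, so from here I check by numbers. Next is the roller.

>>> move_arm(steps=[[[-112, 248, 0], 0.6], [[-112, 248, 0], 0.6], [[-112, 248, 0], 0.6], [[-112, 248, 0], 0.6], [[-112, 248, 0], 0.6], [[-224, 496, -20], 0.6], [[-224, 496, -20], 0.6], [[-224, 496, -20], 0.6]], jaw=0.8)

```text
clock: 23.02
tcp_pos: [409.7, 143.5, 207.3]
tcp_rot: [-0.022, 1.0, 0.0, -0.001]
force: [1.0, 0.5, -0.6]
gripper_width: 0.799
gripper_force: 0.0
```

Run:
```python
from h import *
s=get_state(); print(s["tcp_pos"].round(1),s["tcp_rot"].round(4),s["joints"].round(2),s["clock"])
```

```text
[409.7 143.5 207.3] [-2.190e-02  9.998e-01  0.000e+00 -5.000e-04] [ 0.03 -0.42 -0.43  1.56  0.   -0.01] 23.025
```

>>> move_arm(steps=[[[-34, 77, -7], 0], [[-34, 77, -7], 0], [[-34, 77, -7], 0], [[-34, 77, -7], 0]])

```text
clock: 23.52
tcp_pos: [377.1, 218.7, 201.0]
tcp_rot: [-0.022, 1.0, -0.0, -0.0]
force: [0.2, -1.6, 0.3]
gripper_width: 0.799
gripper_force: 0.0
```

```bash
cat > roll.py <<'E'
from h import *
s=get_state(); print(s["tcp_pos"].round(1),s["tcp_rot"].round(4),s["joints"].round(2),s["clock"])
f=snap("wrist","w15.png")
H,S,V=[a.astype(int) for a in cv2.split(cv2.cvtColor(f["img"],cv2.COLOR_BGR2HSV))]
m=(((H>105)&(H<130)&(S>130)&(V>40))*255).astype(np.uint8); m=cv2.morphologyEx(m,cv2.MORPH_CLOSE,np.ones((7,7)))
for c in cv2.findContours(m,0,2)[0]:
    if cv2.contourArea(c)<400: continue
    P=np.array([onz(f,*p[0],8)[:2] for p in c],np.float32); r=cv2.minAreaRect(P); print(cv2.boundingRect(c),np.round(r[0],1),np.round(r[1],1),r[2],cv2.boxPoints(r).round().tolist())
E
python3 roll.py
```

```text
[377.1 218.7 201. ] [-2.220e-02  9.998e-01 -2.000e-04 -4.000e-04] [ 0.22 -0.41 -0.44  1.54 -0.    0.18] 23.525
(260, 138, 40, 91) [379.7 220.6] [89.5 38.1] 2.5884134769439697 [[334.0, 238.0], [336.0, 200.0], [425.0, 204.0], [424.0, 242.0]]
(477, 118, 83, 41) [331.5 446.7] [75.9 33.2] 78.78067016601562 [[308.0, 413.0], [340.0, 406.0], [355.0, 481.0], [323.0, 487.0]]
```

>>> move_arm(steps=[[[3, 2, -60], 0], [[3, 2, -120], 0], [[3, 2, -165], 0], [[3, 2, -182], 0], [[3, 2, -190], 0], [[3, 2, -192], 0], [[3, 2, -192], 0]], jaw=0.7)

```text
clock: 24.45
tcp_pos: [380.9, 221.6, 11.0]
tcp_rot: [-0.022, 1.0, 0.0, 0.001]
force: [0.1, 0.9, -0.5]
gripper_width: 0.701
gripper_force: 0.0
```

>>> move_arm(steps=[[[0, 0, 0], 0], [[0, 0, 0], 0], [[0, 0, 0], 0], [[0, 0, 0], 0], [[0, 0, 0], 0], [[0, 0, 0], 0]], jaw=0, newtons=25)

```text
clock: 25.2
tcp_pos: [380.5, 221.6, 10.8]
tcp_rot: [-0.023, 1.0, 0.0, 0.001]
force: [-1.2, -1.6, 6.0]
gripper_width: 0.435
gripper_force: 24.7
```

>>> move_arm(steps=[[[0, 0, 30], 0], [[0, 0, 90], 0], [[0, 0, 150], 0], [[0, 0, 192], 0], [[0, 0, 192], 0], [[0, 0, 192], 0]])

```text
clock: 25.95
tcp_pos: [379.6, 221.4, 201.1]
tcp_rot: [-0.023, 1.0, 0.0, -0.0]
force: [0.5, -0.2, -1.0]
gripper_width: 0.435
gripper_force: 25.5
```

```bash
python3 roll.py; python3 -c "
from h import *
print(get_state()['gripper_width'],get_state()['force'])"
```

```text
[379.6 221.4 201.1] [-2.250e-02  9.997e-01  0.000e+00 -1.000e-04] [ 0.23 -0.4  -0.43  1.54  0.    0.18] 25.95
(233, 161, 92, 201) [473.1 227. ] [227.2  94.1] 3.894416570663452 [[357.0, 266.0], [363.0, 172.0], [590.0, 188.0], [583.0, 282.0]]
(480, 117, 80, 34) [327.5 447.5] [75.8 24.4] 78.45938110351562 [[308.0, 413.0], [332.0, 408.0], [347.0, 482.0], [323.0, 487.0]]
0.43452164054104486 [-0.61542401  0.69495613 -0.39338024]
```

>>> move_arm(steps=[[[219, -445, 0], -0.6], [[219, -445, 0], -0.6], [[219, -445, 0], -0.6], [[219, -445, 0], -0.6], [[219, -445, 0], -0.6], [[219, -445, 0], -0.6], [[219, -445, 0], -0.6], [[219, -445, 0], -0.6]])

```text
clock: 27.0
tcp_pos: [598.7, -225.3, 199.6]
tcp_rot: [0.009, 1.0, 0.001, -0.001]
force: [0.6, 0.7, 0.2]
gripper_width: 0.434
gripper_force: 25.5
```

>>> move_arm(steps=[[[0, 0, 0], 0], [[0, 0, 0], 0]])

```text
clock: 27.25
tcp_pos: [598.0, -223.0, 200.0]
tcp_rot: [0.009, 1.0, 0.001, -0.001]
force: [-0.9, -0.1, -1.0]
gripper_width: 0.44
gripper_force: 25.5
```

Floor contact is expected at TCP z = 90 + 10.8 ≈ 101.

>>> move_arm(steps=[[[0, -1, -50], 0], [[0, -1, -80], 0], [[0, -1, -90], 0], [[0, -1, -95], 0], [[0, -1, -97], 0], [[0, -1, -98], 0], [[0, -1, -98], 0]])

```text
clock: 28.12
tcp_pos: [599.1, -224.8, 104.2]
tcp_rot: [0.009, 1.0, -0.0, 0.0]
force: [-0.9, 0.2, 0.7]
gripper_width: 0.437
gripper_force: 25.5
```

>>> move_arm(steps=[[[0, 0, -1], 0], [[0, 0, -2], 0], [[0, 0, -2], 0], [[0, 0, -2], 0]])

```text
clock: 28.62
tcp_pos: [598.7, -224.6, 101.6]
tcp_rot: [0.009, 1.0, 0.0, -0.0]
force: [0.0, 0.3, 0.2]
gripper_width: 0.435
gripper_force: 25.5
```

>>> move_arm(steps=[[[0, 0, 0], 0], [[0, 0, 0], 0], [[0, 0, 0], 0], [[0, 0, 20], 0], [[0, 0, 60], 0], [[0, 0, 110], 0], [[0, 0, 120], 0], [[0, 0, 120], 0]], jaw=0.6)

```text
clock: 29.62
tcp_pos: [599.3, -224.9, 223.3]
tcp_rot: [0.009, 1.0, -0.001, 0.001]
force: [0.5, 0.3, 0.3]
gripper_width: 0.601
gripper_force: 0.0
```

```bash
sed 's/\],8)/],98)/; s/,8)\[:2\]/,98)[:2]/; s/w15/w16/' roll.py > roll2.py; python3 roll2.py
```

```text
[ 599.3 -224.9  223.3] [ 8.9e-03  1.0e+00 -6.0e-04  1.1e-03] [-0.56  0.22  0.2   1.54  0.   -0.55] 29.625
(254, 138, 51, 114) [ 598.1 -223.7] [90.8 39. ] 0.1729898899793625 [[553.0, -204.0], [553.0, -243.0], [644.0, -243.0], [643.0, -204.0]]
```

The roller lies flat in the tray, measuring 91×39 at the expected height. Next is the lid.

>>> move_arm(steps=[[[-20, 512, 0], -13.3], [[-20, 512, 0], -13.3], [[-20, 512, 0], -13.3], [[-20, 512, 0], -13.3], [[-20, 512, 0], -13.3], [[-20, 512, 0], -13.3], [[-20, 512, 0], -13.3], [[-20, 512, 0], -13.3]], jaw=0.6)

```text
clock: 30.68
tcp_pos: [579.1, 256.9, 219.8]
tcp_rot: [0.65, 0.76, -0.001, -0.001]
force: [0.4, -0.3, 0.3]
gripper_width: 0.602
gripper_force: 0.0
```

Run:
```python
from h import *
s=get_state(); print(s["tcp_pos"].round(1),s["tcp_rot"].round(4),s["joints"].round(2),s["clock"])
```

```text
[579.1 256.9 219.8] [ 6.504e-01  7.596e-01 -1.000e-03 -7.000e-04] [ 0.21  0.21  0.18  1.54 -0.    1.63] 30.675
```

>>> move_arm(steps=[[[0, 30, 0], 0], [[0, 30, 0], 0], [[0, 30, 0], 0], [[0, 30, 0], 0]])

```text
clock: 31.18
tcp_pos: [580.3, 284.0, 221.2]
tcp_rot: [0.649, 0.761, -0.0, -0.0]
force: [-0.9, -1.1, -0.2]
gripper_width: 0.596
gripper_force: 0.0
```

Run:
```python
from h import *
s=get_state(); print(s["tcp_pos"].round(1),s["tcp_rot"].round(4),s["joints"].round(2),s["clock"])
f=snap("wrist","w17.png"); H,S,V=[a.astype(int) for a in cv2.split(cv2.cvtColor(f["img"],cv2.COLOR_BGR2HSV))]
print("pred bar",[np.round(proj(f,(579-17*k*.4,287+.985*k*47,39))) .tolist() for k in(-1,0,1)])
for lim in (50,70):
  m=((V<lim)*255).astype(np.uint8)
  for c in cv2.findContours(m,0,2)[0]:
    if 200<cv2.contourArea(c)<15000:
        P=np.array([onz(f,*p[0],37)[:2] for p in c],np.float32); r=cv2.minAreaRect(P); print(lim,cv2.boundingRect(c),np.round(r[0],1),np.round(r[1],1),round(r[2],1))
m=(((S<60)&(V>90))*255).astype(np.uint8)
m=cv2.morphologyEx(m,cv2.MORPH_CLOSE,np.ones((25,25)))
c=max(cv2.findContours(m,0,2)[0],key=cv2.contourArea); P=np.array([onz(f,*p[0],13)[:2] for p in c],np.float32); r=cv2.minAreaRect(P); print("plate",cv2.boundingRect(c),np.round(r[0],1),np.round(r[1],1),round(r[2],1))
```

```text
[580.3 284.  221.2] [ 6.488e-01  7.609e-01 -3.000e-04 -1.000e-04] [ 0.25  0.24  0.22  1.55 -0.    1.67] 31.175
pred bar [[275.0, 230.0], [276.0, 183.0], [277.0, 132.0]]
50 (526, 296, 25, 25) [874.5 198.1] [24.5 26.3] 34.1
50 (463, 143, 97, 154) [830.9 285.1] [156.9  79.2] 84.7
50 (534, 48, 26, 37) [795.4 423.8] [21.4 29.8] 21.5
50 (55, 0, 17, 49) [380.1 393.5] [39.4  7.5] 78.7
70 (516, 47, 44, 84) [794.9 402.2] [38.1 71.1] 21.5
70 (54, 0, 18, 49) [380.  393.2] [40.   8.2] 78.7
plate (204, 70, 150, 201) [582.  287.7] [140.9 204.7] 9.5
```

Run:
```python
from h import *
f=snap("wrist","w18.png"); g=f["img"].max(2)
for r in(140,180,220): print(r,g[r,262:300].tolist())
print(g[110:260:4,279].tolist())
```

```text
140 [172, 172, 171, 173, 172, 172, 174, 173, 188, 206, 171, 102, 87, 92, 93, 95, 98, 101, 99, 100, 101, 102, 90, 99, 199, 210, 164, 175, 181, 182, 182, 182, 182, 181, 180, 180, 186, 196]
180 [175, 175, 175, 175, 175, 174, 175, 175, 174, 175, 169, 106, 86, 96, 98, 98, 101, 101, 100, 101, 102, 102, 93, 75, 96, 169, 182, 183, 182, 182, 182, 181, 183, 181, 182, 181, 188, 198]
220 [155, 157, 156, 157, 158, 157, 158, 157, 157, 155, 149, 101, 76, 88, 93, 92, 92, 91, 92, 92, 91, 93, 89, 104, 168, 181, 181, 180, 182, 181, 182, 183, 183, 183, 182, 183, 183, 182]
[104, 108, 105, 107, 104, 101, 80, 100, 100, 99, 101, 101, 100, 100, 100, 100, 99, 101, 102, 102, 103, 103, 101, 102, 91, 92, 92, 93, 92, 94, 159, 177, 179, 176, 178, 182, 180, 182]
```

>>> move_arm(steps=[[[1, 3, -60], 0.1], [[1, 3, -120], 0.1], [[1, 3, -165], 0.1], [[1, 3, -185], 0.1], [[1, 3, -194], 0.1], [[1, 3, -196], 0.1], [[1, 3, -196], 0.1]], jaw=0.5)

```text
clock: 32.15
tcp_pos: [582.4, 288.6, 27.4]
tcp_rot: [0.644, 0.765, 0.001, 0.001]
force: [1.2, -0.6, 0.5]
gripper_width: 0.506
gripper_force: 0.0
```

>>> move_arm(steps=[[[0, 0, 0], 0], [[0, 0, 0], 0], [[0, 0, 0], 0], [[0, 0, 0], 0], [[0, 0, 0], 0], [[0, 0, 0], 0]], jaw=0, newtons=60)

```text
clock: 32.9
tcp_pos: [581.9, 288.5, 26.7]
tcp_rot: [0.644, 0.765, 0.001, 0.001]
force: [-0.3, -0.3, 5.6]
gripper_width: 0.125
gripper_force: 61.1
```

>>> move_arm(steps=[[[0, 0, 40], 0], [[0, 0, 90], 0], [[0, 0, 150], 0], [[0, 0, 200], 0], [[0, 0, 200], 0], [[0, 0, 200], 0]])

```text
clock: 33.65
tcp_pos: [580.8, 288.2, 224.1]
tcp_rot: [0.644, 0.765, -0.001, -0.0]
force: [-0.2, -0.2, -3.9]
gripper_width: 0.123
gripper_force: 60.1
```

Run:
```python
from h import *
f=snap("wrist","w19.png"); s=get_state(); print(s["tcp_pos"].round(1),s["tcp_rot"].round(4),s["joints"].round(2),s["force"])
g=f["img"].max(2)
print(g[0:160:4,200].tolist()); print(g[0:160:4,360].tolist()); print(g[90,0:560:8].tolist())
```

```text
[580.3 288.  223.2] [ 0.6443  0.7648 -0.0013 -0.0009] [ 0.26  0.25  0.24  1.55 -0.    1.66] [ 0.04858164  0.03844276 -3.11032007]
[214, 213, 212, 212, 214, 215, 147, 124, 127, 127, 127, 123, 124, 123, 125, 124, 131, 215, 211, 203, 172, 150, 123, 125, 125, 125, 124, 124, 125, 126, 128, 127, 129, 128, 128, 129, 128, 126, 124, 125]
[136, 138, 136, 135, 134, 131, 114, 125, 129, 129, 130, 127, 127, 125, 127, 128, 124, 123, 124, 124, 125, 125, 124, 124, 126, 143, 225, 198, 128, 127, 128, 128, 125, 122, 123, 122, 124, 125, 125, 125]
[197, 206, 197, 220, 227, 201, 196, 183, 202, 177, 200, 200, 201, 202, 221, 221, 227, 227, 125, 125, 127, 126, 125, 126, 124, 125, 166, 223, 125, 125, 125, 128, 127, 128, 127, 126, 127, 126, 127, 127, 126, 126, 125, 126, 125, 125, 204, 202, 124, 124, 122, 123, 127, 127, 125, 126, 186, 226, 230, 222, 193, 251, 253, 220, 214, 213, 89, 73, 71, 69]
```

Run:
```python
from h import *
f=snap("wrist","w20.png"); s=get_state(); T=s["tcp_pos"]; q=s["tcp_rot"]; a=2*np.arctan2(q[1],q[0]); print(T.round(1),np.degrees(a))
g=f["img"].max(2).astype(int); z=T[2]-26.7+13
ex=np.array([np.cos(a),np.sin(a)]); ey=np.array([np.sin(a),-np.cos(a)])
def L(u,v): d=(onz(f,u,v,z)-T)[:2]; return (d@ex).round(1),(d@ey).round(1)
for u in(180,210,350,380): print(u,g[14:36,u].tolist(),L(u,25))
for v in(60,120): print(v,g[v,110:160:2].tolist(),L(144,v),g[v,410:470:2].tolist(),L(446,v))
```

```text
[580.2 288.  223. ] 99.77795132241626
180 [212, 214, 216, 216, 216, 217, 216, 217, 216, 202, 147, 114, 118, 124, 127, 128, 129, 128, 129, 129, 128, 127] (np.float64(100.9), np.float64(-37.1))
210 [217, 217, 215, 216, 216, 217, 217, 216, 215, 199, 147, 114, 117, 123, 126, 130, 129, 129, 129, 129, 128, 128] (np.float64(100.9), np.float64(-25.3))
350 [125, 125, 124, 126, 125, 123, 123, 125, 125, 121, 113, 116, 121, 123, 125, 127, 128, 127, 129, 129, 128, 129] (np.float64(100.9), np.float64(29.6))
380 [200, 200, 201, 203, 202, 202, 202, 201, 200, 192, 157, 118, 120, 120, 125, 125, 125, 125, 126, 125, 126, 125] (np.float64(100.9), np.float64(41.3))
60 [220, 220, 219, 219, 220, 219, 220, 220, 219, 219, 220, 219, 221, 221, 214, 128, 126, 125, 126, 125, 126, 125, 125, 126, 126] (np.float64(88.1), np.float64(-52.5)) [127, 125, 125, 124, 125, 126, 126, 125, 124, 124, 124, 123, 126, 125, 127, 127, 128, 126, 127, 124, 123, 188, 224, 224, 224, 226, 224, 220, 221, 224] (np.float64(88.2), np.float64(68.9))
120 [174, 165, 209, 222, 223, 224, 222, 222, 222, 221, 222, 221, 222, 221, 221, 222, 222, 220, 217, 222, 222, 223, 221, 152, 126] (np.float64(64.7), np.float64(-55.0)) [125, 130, 125, 126, 123, 123, 124, 127, 127, 201, 219, 220, 219, 219, 218, 218, 219, 209, 206, 215, 214, 207, 208, 211, 212, 213, 229, 229, 227, 226] (np.float64(64.8), np.float64(71.9))
```

>>> move_arm(steps=[[[21, -400, 0], -1.8], [[21, -400, 0], -1.8], [[21, -400, 0], -1.8], [[21, -400, 0], -1.8], [[21, -400, 0], -1.8], [[21, -400, 0], -1.8], [[21, -400, 0], -1.8], [[21, -400, 0], -1.8]])

```text
clock: 34.75
tcp_pos: [601.3, -113.6, 223.4]
tcp_rot: [0.714, 0.7, -0.001, -0.001]
force: [-0.0, 0.8, -2.1]
gripper_width: 0.122
gripper_force: 60.0
```

>>> move_arm(steps=[[[0, -163, 0], 0], [[0, -163, 0], 0], [[0, -163, 0], 0], [[0, -163, 0], 0], [[0, -163, 0], 0], [[0, -163, 0], 0]])

```text
clock: 35.5
tcp_pos: [602.4, -273.0, 225.4]
tcp_rot: [0.713, 0.701, 0.0, -0.0]
force: [0.1, -0.3, -2.2]
gripper_width: 0.123
gripper_force: 60.0
```

Run:
```python
from h import *
s=get_state(); T=s["tcp_pos"]; q=s["tcp_rot"]; print(T.round(1),np.degrees(2*np.arctan2(q[1],q[0])),q.round(4),s["force"])
```

```text
[ 602.4 -273.   225.4] 89.08336403482735 [ 7.127e-01  7.014e-01  1.000e-04 -3.000e-04] [ 0.12241926 -0.34310731 -2.19191735]
```

>>> move_arm(steps=[[[-1, -2, -40], 0], [[-1, -2, -60], 0], [[-1, -2, -68], 0], [[-1, -2, -70], 0], [[-1, -2, -70], 0], [[-1, -2, -70], 0]])

```text
clock: 36.25
tcp_pos: [601.6, -277.1, 156.7]
tcp_rot: [0.713, 0.701, 0.0, 0.001]
force: [-0.4, -0.4, -3.4]
gripper_width: 0.122
gripper_force: 60.0
```

Run:
```python
from h import *
s=get_state(); T=s["tcp_pos"]; print(T.round(1),s["force"])
t=snap("top","t21.png"); g=t["img"].max(2).astype(int)
zt=T[2]-26.7+13
# predicted +y end edges of lid plate and tray rim in top view
for n,y,z in(("lid",-276+103,zt),("tray",-276+103,120)):
    print(n,[np.round(proj(t,(x,y,z)),1).tolist() for x in(560,600,640,671)])
for r in(170,185,200,215): print(r,g[r,364:392].tolist())
for c in(390,400,410): print(c,g[142:175,c].tolist())
print([np.round(proj(t,(601+71,y,z)),1).tolist() for y in(-190,-230) for z in(zt,120)])
```

```text
[ 601.6 -277.1  156.7] [-0.39417988 -0.44197203 -3.35030276]
lid [[378.8, 208.1], [378.3, 188.3], [377.9, 168.8], [377.6, 153.8]]
tray [[376.3, 209.8], [375.9, 190.5], [375.5, 171.5], [375.2, 156.9]]
170 [130, 126, 105, 82, 78, 85, 87, 87, 85, 88, 87, 95, 106, 107, 101, 104, 113, 118, 121, 120, 118, 119, 118, 114, 118, 119, 118, 115]
185 [137, 127, 107, 89, 86, 89, 87, 85, 89, 87, 87, 91, 101, 107, 103, 104, 112, 118, 118, 119, 118, 119, 119, 115, 115, 118, 124, 130]
200 [120, 114, 99, 89, 88, 85, 87, 87, 87, 91, 88, 98, 117, 122, 111, 111, 124, 135, 138, 141, 140, 139, 139, 142, 143, 140, 138, 136]
215 [130, 112, 95, 88, 86, 89, 87, 88, 85, 86, 90, 99, 105, 115, 117, 122, 127, 134, 136, 137, 139, 137, 138, 137, 141, 137, 135, 131]
390 [197, 189, 186, 186, 187, 188, 185, 182, 177, 178, 186, 189, 188, 193, 193, 193, 194, 195, 196, 193, 175, 142, 125, 121, 121, 119, 118, 118, 118, 120, 134, 157, 180]
400 [195, 195, 197, 199, 201, 200, 196, 190, 186, 184, 190, 191, 185, 188, 193, 193, 194, 194, 194, 195, 195, 193, 185, 166, 145, 137, 139, 138, 138, 141, 137, 139, 140]
410 [200, 200, 200, 200, 202, 199, 199, 198, 199, 200, 199, 195, 193, 199, 207, 208, 209, 207, 206, 207, 206, 206, 207, 208, 208, 209, 208, 208, 205, 197, 182, 158, 142]
[[386.0, 153.4], [383.4, 156.5], [405.9, 153.6], [402.8, 156.7]]
```

>>> move_arm(steps=[[[-0.5, 2, 0], 0], [[-0.5, 2, -5], 0], [[-0.5, 2, -9], 0], [[-0.5, 2, -12], 0], [[-0.5, 2, -15], 0], [[-0.5, 2, -17], 0], [[-0.5, 2, -18], 0], [[-0.5, 2, -18], 0]])

```text
clock: 37.3
tcp_pos: [600.7, -274.8, 138.7]
tcp_rot: [0.713, 0.701, 0.0, 0.0]
force: [-3.0, 3.1, 6.1]
gripper_width: 0.127
gripper_force: 61.1
```

The lid is at exactly the seated height (138.7). Releasing and retreating.

>>> move_arm(steps=[[[0, 0, 0], 0], [[0, 0, 0], 0], [[0, 0, 0], 0], [[0, 0, 0], 0], [[0, 0, 40], 0], [[0, 0, 90], 0], [[0, 0, 110], 0], [[0, 0, 110], 0]], jaw=0.5)

```text
clock: 38.3
tcp_pos: [601.4, -275.3, 249.5]
tcp_rot: [0.713, 0.701, 0.0, 0.002]
force: [-0.5, -0.6, -0.1]
gripper_width: 0.5
gripper_force: 0.0
```

Run:
```python
from h import *
f=snap("wrist","w22.png"); s=get_state(); print(s["tcp_pos"].round(1),s["clock"],s["force"].round(1))
H,S,V=[a.astype(int) for a in cv2.split(cv2.cvtColor(f["img"],cv2.COLOR_BGR2HSV))]
m=(((S<60)&(V>90))*255).astype(np.uint8); m=cv2.morphologyEx(m,cv2.MORPH_CLOSE,np.ones((21,21)))
c=max(cv2.findContours(m,0,2)[0],key=cv2.contourArea)
P=np.array([onz(f,*p[0],125)[:2] for p in c],np.float32); r=cv2.minAreaRect(P); print("lid",np.round(r[0],1),np.round(r[1],1),round(r[2],1))
```

```text
[ 600.9 -274.9  247.5] 38.35 [-0.5 -0.3 -0.9]
lid [ 607.7 -286.6] [163.5 247.5] 8.5
```

Run:
```python
from h import *
f=snap("wrist","w23.png"); H,S,V=[a.astype(int) for a in cv2.split(cv2.cvtColor(f["img"],cv2.COLOR_BGR2HSV))]
pr=np.array([proj(f,(601+71*a,-276+103*b,125)) for a,b in((-1,1),(1,1),(1,-1),(-1,-1))]); print(pr.round().tolist())
g=f["img"].max(2).astype(int); ok=(S<60)
for v in(100,150,200):
    r=ok[v]; c=279
    l=[u for u in range(120,240) if r[u:u+12].all()]; h=[u for u in range(440,320,-1) if r[u-12:u].all()]
    print(v,l[:1],h[:1])
    if l and h: print(onz(f,l[0],v,125).round(1),onz(f,h[0],v,125).round(1))
for u in(230,330):
    l=[v for v in range(10,120) if ok[v:v+12,u].all()]; print(u,l[:1],onz(f,u,l[0],125).round(1) if l else "")
```

```text
[[172.0, 64.0], [376.0, 60.0], [362.0, 319.0], [196.0, 321.0]]
100 [181] [440]
[ 533.9 -197.3  125. ] [ 719.7 -200.5  125. ]
150 [184] [373]
[ 532.8 -232.9  125. ] [ 673.6 -235.3  125. ]
200 [188] [369]
[ 532.4 -271.3  125. ] [ 672.7 -273.8  125. ]
230 [62] [ 570.4 -172.6  125. ]
330 [62] [ 640.2 -173.8  125. ]
```

The lid is square and level at seated height: 141 wide, centred at about (603,-275), edges even. Handing in.

```bash
python3 -c "
from rig import *
print(finish_job())"
```

```text
the job is handed in; nothing more can be done
None
```

I packed the kit and handed the job in at about 38 s of the 144 s, but the hand-in gave back no verdict, so I don't know how it was judged. By my checks the stapler and stamp stand upright in the base, the tray and lid both reached their seated heights, and the roller lies flat in the tray. I didn't re-measure the mug, tape dispenser and glue stick, but nothing in my moves should have touched them.

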